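# Open the dial lock of the weight case by feel and present its shackle

## Robot

A 6-joint arm with a two-finger parallel gripper is mounted at the origin on a cart in front of the work surface, level with it; the furniture and walls round the work are solid. World frame = base frame: x ahead of the robot, y to its left, z up, the work surface at z = 0. Lengths are in m, angles in degrees, forces in N, time in s.
With the tool pointing down it reaches from about 0.3 to 0.75 m from the base axis. Payload 8.5 kg.
Tool frame: the origin (TCP) lies between the finger pads; the fingertips stand 19 mm ahead of it and the grasp point (between the pads) is the TCP; z points along the fingers, y is the line along which they close (so a half turn about z gives the same grasp; the last joint's range is limited). The gripper opens to 85 mm and grips with 20 to 120 N. Pads are 22 mm wide; open, the fingers measure 114 mm over their backs; the gripper's body (76 mm by 85 mm) begins 54 mm behind the grasp point. The pads swing forward as they close: fully open they stand 13 mm farther back than shut.
Start: joints at [-85.732, 21.807, 74.336, -0, 83.858, -12.336], TCP at [0.157, -0.527, 0.218] pointing down, gripper open.
Joint ranges: [-178.18, 178.18], [-50.72, 133.34], [12.68, 142.11], [-81.47, 261.47], [9.98, 163.14], [-165.26, 165.26]. Speed limits (degrees/s): [136.94, 136.94, 180, 180, 180, 180].

## Interface

Orientations are given as a 3x3 rotation matrix whose columns are the frame's x, y, z axes.
In Python, from rig import env, optics gives the robot as it stands.
- The arm moves only by the tool arm_command, never from a script. Its argument "commands" is one flat list of numbers, 7 for each row, row after row: the closure, from -1 (fully open) to 1 (shut), so that 0 is half open, then the shift along the tool's x, y, z as a fraction of full scale, then the turn, a rotation vector about the tool's x, y, z as a fraction of full scale. A call has 1 to 12 rows; each row is the pose to reach, as a shift and turn from the pose commanded when the call began, along the tool's axes at that moment; what a row does not reach only later rows make up. Full scale, the value 1, is 500 mm for a shift and 120 degrees for a turn. A row lasts 1/12 s, in which the tool goes at most 41.7 mm and 7.16 degrees, less where a joint would pass 70% of its speed; a pose out of reach is approached as far as the arm can. A call with a number of a shift or a turn outside -1 to 1 is refused whole. A call with a gripper value outside its range is refused whole. The fingers move at their own pace and stop on an object; "newtons" is the grip in N (left out, the last holds). Time passes only in rows, so rows that repeat a pose let the fingers close. It gives the time, the measured TCP pose, the force, the opening and the grip force at its end, in the units of the state.
- env.observe(): the state, without advancing time (a new reading comes with each control period).
- optics.get_image(name): name is "scene" or "top" or "wrist"; returns a dict with "image" (384x512x3 uint8, red, green, blue), "intrinsics" (3x3 intrinsics, pixels), "k1" (the pictures are not rectified: a ray, as slopes to the right and down, at radius r is drawn at 1 + k1 r^2 times it, then the intrinsics apply), "origin" and "orientation" of the camera in the world; the wrist camera has in their place "tool_from_camera" (4x4, takes a point from camera to tool coordinates, whose origin is the TCP and whose axes are the flange's). Camera axes: x right, y down, z forward; pixel columns grow to the right and rows downward; lengths in m; the calibration is good to about 2 mm. A picture is of the moment at which its call begins: read the wrist's pose just before it. There is no depth.
- env.close_job(): hands the job in; it is judged then, once.
The state is a dict: "time_s": time; "q": joint angles; "qvel": joint speeds; "joint_efforts": joint torques, N m; "position": TCP position; "tool_rot": TCP orientation; "ft_force": force on the tool from outside, world axes, zero at the start; "wrist_torque": the same for the moment, N m; "grip_width": finger opening in m; "gripper_force": force on a finger pad.
Only numpy, scipy, OpenCV 4.12 (cv2) and the standard library are available. Lean on these libraries where they do the work, as an engineer would, in place of code of your own. Each camera call takes 0.05 s, during which the arm holds its last target. There are 200 camera calls.

## Task

Unlock the dial lock that holds the hasp of the wooden weight case: turn its round aluminium dial clockwise until it clicks, that is until the steel shackle springs up a little by itself and the green bands on its legs come out of the lock. Then pull the shackle straight up out of the lock and hasp and hold it up, still and upright with its feet at least 5 cm above the lock, and finish while still holding it there. Leave the other things on the worktop where they are.

Things in the scene. Friction and masses are not known exactly. Their poses are not given: they have to be found in the camera images.
- lock: Fixed lock unit. Origin on the worktop under the lock; z up, x from the lock to the wooden weight case behind it, y from shackle to dial. Blue housing 76 (x) x 178 mm (y = -92 to 86), top 50 mm up; case top 52, hasp strap top 55 mm up; base plate 180 x 196 mm, x = -43 to 137. Dial axis at x 0, y 56 mm; shackle legs at x 0, y -30 and -70 mm.
- dial_grip (a point): Point on the dial's vertical axis at the height to grip it, 74 mm above the worktop. The dial is a round knurled aluminium knob, 34 mm in diameter, 54 to 84 mm above the worktop, on a black skirt of 46 mm with white lines. A red line on its top points to lock's -x at dial value 0. Axes as lock; they do not turn with the dial.
- dial (a joint): Dial angle, rad, growing clockwise from above; range -0.05 to 2.8; starts at 0 to 0.5. Turns easily (under 0.2 N m), stays where left. The lock opens at one unmarked angle, new each time, between 1.0 and 2.2 (window about 0.15 rad). There the shackle springs up 10 mm at once and blocks further turning: the click.
- shackle_grip (a point): Middle of the shackle's level top bar, to grip across (fingers closing along this frame's x): black sleeve 15 mm thick, 22 mm long along y, on a U of 12 mm steel bar, 52 mm wide. 78 mm above the worktop locked, 88 mm sprung up. z is up along the legs. The shackle is a loose part, about 0.14 kg; once released its legs slide out of their holes freely (about 1 mm of play).
- shackle_feet (a point): Point half-way between the lower ends of the shackle's legs, 68 mm below shackle_grip. 10 mm above the worktop when locked, 20 mm when sprung up; the feet are clear of lock and hasp when it is above 55 mm.
- lock_top (a point): Fixed point on top of the lock, between the shackle's legs at the upper face of the hasp, 55 mm above the worktop.
- counter_mid (a point): White hand tally counter, 68 x 42 x 21 mm, lying at the left; point at its centre. To be left alone.
- thread_spool_mid (a point): Small spool of red thread with white flanges, 46 mm across, 42 mm tall, standing at the right; point at its centre. To be left alone.
- calc_mid (a point): Black pocket calculator, 108 x 66 x 13 mm, lying at the right; point at its centre. To be left alone.
- stapler_blue_mid (a point): Blue and black stapler, 34 x 112 x 34 mm, at the right; point at its centre. To be left alone.
Not all that is in view belongs to the job. What is shaped like the part that bears shackle_grip but yellow is not meant.

How it is judged:
By the outcome, as a careful person would: the job done as asked, in the order asked, and still so for the second after the job is handed in, while the arm keeps its last pose, push and grip.
It also fails if it takes over 58 s, if anything falls off the work surface, if the arm or the gripper's body presses on something with over 40 N, if the wrist force passes 120 N, or if a joint passes its speed limit or range.

## Working session

There is one attempt and no reset: what is moved stays moved. The work goes in short steps, Python scripts to look and compute and a tool call to move; the robot and the scene stay as the last step left them, time stands still between calls to the robot, and variables do not carry over. Pictures are saved under pics/ and viewed, at most 10 in all, crops included, and the job is handed in when it is done.

Besides the shell and the picture viewer there is one more tool, called after "Call:" as a command line: name --argument value ..., lists and objects as JSON in quotes. arm_command: Moves the arm, as the interface text tells. Shift numbers are shares of 500 mm and turn numbers shares of 120 degrees, none past 1 either way. Its arguments: {"type":"object","properties":{"commands":{"type":"array","items":{"type":"number"}},"newtons":{"type":"number"}},"required":["commands"]}

```bash
mkdir -p pics; cat > h.py <<'E'
from rig import env, optics
import numpy as np, cv2
def snap(name,fn=None):
    s=env.observe(); d=optics.get_image(name)
    if 'tool_from_camera' in d:
        T=np.eye(4);T[:3,:3]=s['tool_rot'];T[:3,3]=s['position']
        M=T@np.array(d['tool_from_camera']);d['orientation']=M[:3,:3];d['origin']=M[:3,3]
    if fn: cv2.imwrite(fn,d['image'][:,:,::-1])
    np.savez(''+name+'.npz',K=d['intrinsics'],k1=d['k1'],o=d['origin'],R=d['orientation'],im=d['image'])
    return d
def ray(n,u,v):
    d=np.load(''+n+'.npz');k=float(d['k1'])
    p=cv2.undistortPoints(np.array([[[u,v]]],float),d['K'],np.array([k,0,0,0,0.]))[0,0]
    # exact inverse
    K=d['K'];q=np.array([(u-K[0,2])/K[0,0],(v-K[1,2])/K[1,1]]);p=q.copy()
    for _ in range(50):p=q/(1+k*(p@p))
    r=d['R']@np.array([p[0],p[1],1]);return d['o'],r/np.linalg.norm(r)
def atz(n,u,v,z):
    o,r=ray(n,u,v);return o+r*(z-o[2])/r[2]
def tri(*obs):
    A=0;b=0
    for n,u,v in obs:
        o,r=ray(n,u,v);P=np.eye(3)-np.outer(r,r);A=A+P;b=b+P@o
    x=np.linalg.solve(A,b);return x,[1000*np.linalg.norm((np.eye(3)-np.outer(ray(*q)[1],ray(*q)[1]))@(x-ray(*q)[0])) for q in obs]
def crop(n,fn,x,y,w,h,f):
    im=np.load(''+n+'.npz')['im'][y:y+h,x:x+w,::-1]
    cv2.imwrite(fn,cv2.resize(im,None,fx=f,fy=f,interpolation=cv2.INTER_CUBIC))
E
python3 - <<'E'
from h import *
a=snap('scene');b=snap('top');
cv2.imwrite('pics/a.png',cv2.resize(np.vstack([a['image'],b['image']])[:,:,::-1],(400,600)))
im=np.hstack([a['image'],b['image']])[:,:,::-1]
cv2.imwrite('pics/scene.png',a['image'][:,:,::-1]);cv2.imwrite('pics/top.png',b['image'][:,:,::-1])
for d in(a,b):print(d['origin'],d['orientation'],d['intrinsics'],d['k1'])
s=env.observe();print(s['tool_rot'],s['time_s'],s['grip_width'])
E
```

```text
[0.06356399 0.56911469 0.49375034] [[-0.8097343  -0.28815207  0.51117389]
 [-0.58673693  0.38515397 -0.71231748]
 [ 0.0083751  -0.87671249 -0.48094185]] [[359.31688865   0.         260.62237065]
 [  0.         359.31688865 189.47578029]
 [  0.           0.           1.        ]] -0.04807586526299865
[ 0.40975754 -0.03881699  1.07824541] [[ 0.01938185 -0.99627804  0.08399057]
 [-0.99980598 -0.01901807  0.00512916]
 [-0.00351273 -0.08407369 -0.99645335]] [[360.46176853   0.         251.20869089]
 [  0.         360.46176853 195.37705497]
 [  0.           0.           1.        ]] 0.025527631638132466
[[ 9.58307399e-01  2.85739249e-01 -9.84716566e-05]
 [ 2.85739138e-01 -9.58306584e-01  1.27908107e-03]
 [ 2.71117628e-04 -1.25389006e-03 -9.99999177e-01]] 0.1 0.08575511948361057
```

View pics/scene.png

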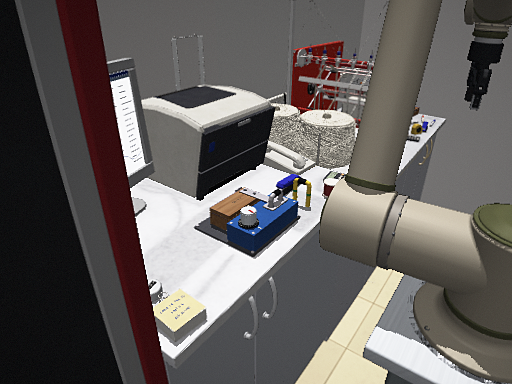

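View pics/top.png

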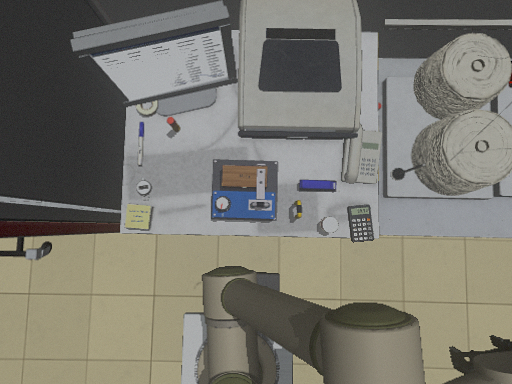

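The top view shows the blue lock at about (245,205), with the dial at (222,204) and the steel shackle with its black sleeve at (260,205). A yellow U stands beside it at (297,209), or (302,190) in the scene view. The two candidates are the steel and black one in the lock and the yellow one. The one in the lock is meant, because the yellow one is the excluded decoy. I'll confirm this in an enlarged crop.

```bash
python3 - <<'E'
from h import *
crop('scene','pics/c1.png',220,165,100,80,7);crop('top','pics/c2.png',205,155,110,70,7)
E
```

```text
(no output)
```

View pics/c1.png

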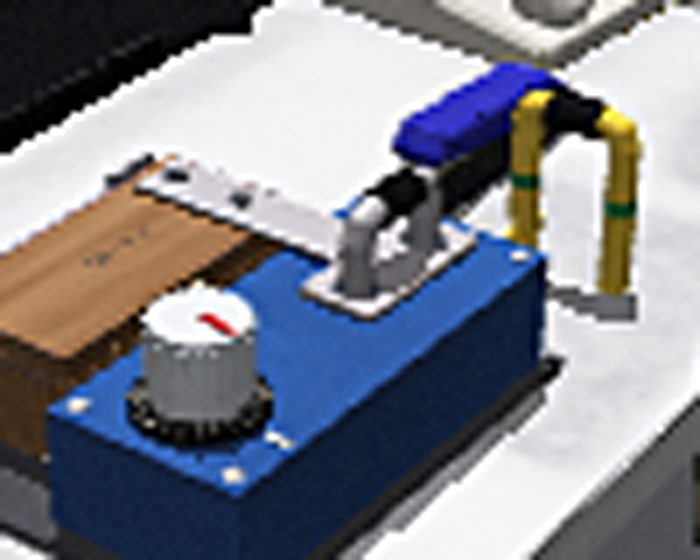

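View pics/c2.png

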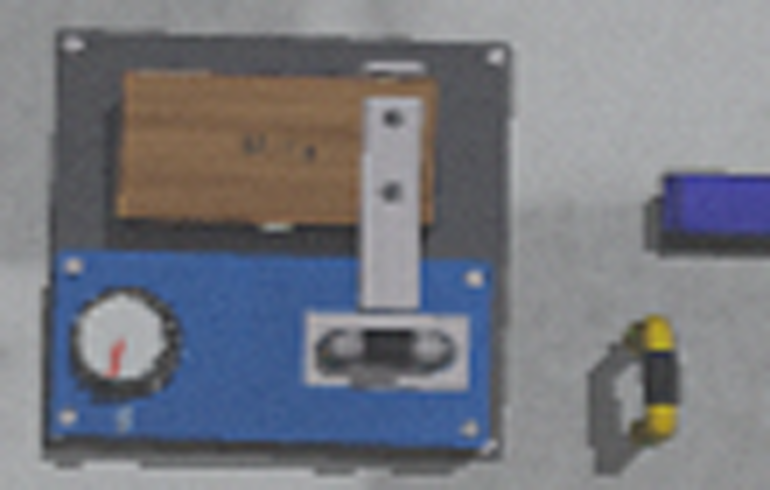

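```bash
python3 - <<'E'
from h import *
D=tri(('scene',248.6,210.1),('top',222.4,203.0));S=tri(('scene',277.3,192.1),('top',260.3,204.7));print(D,S)
C=[atz('top',205+x/7,155+y/7,.051) for x,y in((72,266),(475,278),(66,417),(469,428))]
print(C);d=C[0]-C[1]+C[2]-C[3];print('yaw of y',np.degrees(np.arctan2(-d[0],d[1])))
v=S[0]-D[0];print(np.degrees(np.arctan2(v[0],-v[1])),np.linalg.norm(v[:2]))
print('dial@84',atz('top',222.4,203,.084),'sl@85',atz('top',260.3,204.7,.0855))
E
```

```text
(array([0.47102796, 0.04579124, 0.07883438]), [np.float64(0.23666981367718357), np.float64(0.23666981367723103)]) (array([ 0.46758558, -0.06004365,  0.0775452 ]), [np.float64(1.1701934871571995), np.float64(1.1701934871573376)])
[array([0.50120703, 0.06938987, 0.051     ]), array([ 0.49942663, -0.0953858 ,  0.051     ]), array([0.43951045, 0.07011024, 0.051     ]), array([ 0.43819385, -0.09382055,  0.051     ])]
yaw of y -0.5398131460609233
-1.8629430218026237 0.10589086080015023
dial@84 [0.47090615 0.04548809 0.084     ] sl@85 [ 0.46811914 -0.05927222  0.0855    ]
```

The crops confirm that the steel shackle with the black sleeve sits in the lock, at crop 1 (400,190), and the yellow decoy stands apart. The dial is at (0.471, 0.0455) and the shackle at (0.468, -0.060). Their 106 mm spacing and heights agree with the text. I'll move above the dial now.

Call:
arm_command --commands '[-1,0.35,-0.345,0,0,0,-0.3,-1,0.7,-0.69,0,0,0,-0.6,-1,0.7,-0.69,0,0,0,-0.6,-1,0.7,-0.69,0,0,0,-0.6,-1,0.7,-0.69,0,0,0,-0.6,-1,0.7,-0.69,0,0,0,-0.6,-1,0.7,-0.69,0,0,0,-0.6,-1,0.7,-0.69,0,0,0,-0.6,-1,0.7,-0.69,0,0,0,-0.6,-1,0.7,-0.69,0,0,0,-0.6,-1,0.7,-0.69,0,0,0,-0.6,-1,0.7,-0.69,0,0,0,-0.6]'

```text
time_s: 1.1
position: [0.3945, -0.0937, 0.2176]
tool_rot: [[0.022, 1.0, 0.0], [1.0, -0.022, 0.0], [0.0, 0.0, -1.0]]
ft_force: [0.6, 0.0, -0.3]
grip_width: 0.0854
gripper_force: 0.0
```

```bash
cat >> h.py <<'E'
def delta(x,y,z,yawy):
    "print shift (fractions) to the world point and turn so tool y has the given world yaw (mod 180)"
    s=env.observe();R=np.array(s['tool_rot']);d=R.T@(np.array([x,y,z])-s['position'])/.5
    c=np.degrees(np.arctan2(R[1,1],R[0,1]));t=-((yawy-c+90)%180-90)/120
    print('t',s['time_s'],'pos',np.round(s['position'],4),'yaw_y',round(c,2),'q',np.round(s['q'],1),'shift',np.round(d,4),'turnz',round(t,4),'w',s['grip_width'],'gf',s['gripper_force'],'ft',np.round(s['ft_force'],1))
E
python3 -c "
from h import *
delta(.471,.0455,.2,0)"
```

```text
t 1.1 pos [ 0.3945 -0.0937  0.2176] yaw_y -1.29 q [-30.2   7.1  95.    0.   77.9 -28.9] shift [0.2818 0.1467 0.0353] turnz -0.0107 w 0.08541205715426951 gf 0.0 ft [ 0.6  0.  -0.3]
```

Call:
arm_command --commands '[-1,0.15,0.07,0.02,0,0,0,-1,0.282,0.147,0.035,0,0,0,-1,0.282,0.147,0.035,0,0,0,-1,0.282,0.147,0.035,0,0,0,-1,0.282,0.147,0.035,0,0,0,-1,0.282,0.147,0.035,0,0,0,-1,0.282,0.147,0.035,0,0,0]'

```text
time_s: 1.68
position: [0.4705, 0.0425, 0.1999]
tool_rot: [[0.024, 1.0, -0.001], [1.0, -0.024, -0.0], [-0.0, -0.001, -1.0]]
ft_force: [-0.2, -0.5, 0.5]
grip_width: 0.0852
gripper_force: 0.0
```

```bash
python3 -c "
from h import *
snap('wrist','pics/w1.png');delta(.471,.0455,.076,0)
d=np.load('wrist.npz');print(d['o'],d['R'])
K=d['K']
for p in((.471,.0455,.084),(.468,-.06,.086)):
  c=d['R'].T@(np.array(p)-d['o']);s=c[:2]/c[2];s=s*(1+d['k1']*(s@s));print(K[:2,:2]@s+K[:2,2])
"
```

```text
t 1.7333 pos [0.4705 0.042  0.2001] yaw_y -1.45 q [-9.3 14.9 87.8 -0.  77.3 -7.8] shift [0.0071 0.001  0.2482] turnz -0.0121 w 0.08533354173698444 gf 0.0 ft [-0.4  0.1 -0.3]
[0.47225537 0.11336258 0.35552001] [[ 9.99696813e-01 -2.33790984e-02 -7.72657344e-03]
 [-2.46084214e-02 -9.59369415e-01 -2.81077838e-01]
 [-8.41291817e-04  2.81182758e-01 -9.59653869e-01]]
[255.99409862 182.39644398]
[255.53225949 284.19610027]
```

View pics/w1.png

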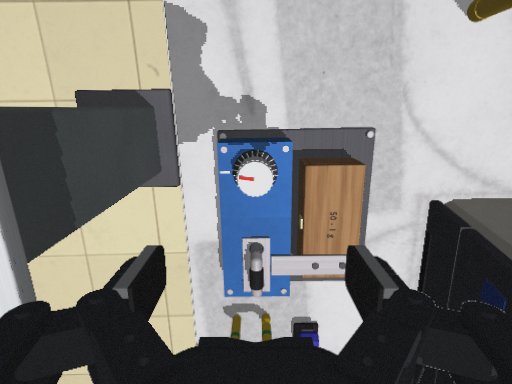

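The wrist view shows the dial at (256,180), where I predicted (256,182), so it agrees. The red line points about left, which is lock -x. I'll descend and grip.

Call:
arm_command --commands '[-1,0.009,0.001,0.08,0,0,0,-1,0.009,0.001,0.15,0,0,0,-1,0.009,0.001,0.2,0,0,0,-1,0.009,0.001,0.25,0,0,0,-1,0.009,0.001,0.25,0,0,0,-0.2,0.009,0.001,0.25,0,0,0,0.6,0.009,0.001,0.25,0,0,0,1,0.009,0.001,0.25,0,0,0,1,0.009,0.001,0.25,0,0,0,1,0.009,0.001,0.25,0,0,0,1,0.009,0.001,0.25,0,0,0,1,0.009,0.001,0.25,0,0,0]' --newtons 40

```text
time_s: 2.73
position: [0.4716, 0.0473, 0.0754]
tool_rot: [[0.024, 1.0, 0.001], [1.0, -0.024, -0.0], [-0.0, 0.001, -1.0]]
ft_force: [0.1, 0.1, 0.2]
grip_width: 0.0007
gripper_force: 0.0
```

```bash
python3 -c "
from h import *
delta(.471,.0465,.075,0);print(env.observe()['wrist_torque'])"
```

```text
t 2.7333 pos [0.4716 0.0473 0.0754] yaw_y -1.39 q [-8.6 23.9 98.4  0.  57.7 -7.2] shift [-0.0015 -0.0012  0.0009] turnz -0.0116 w 0.0007375362616202375 gf 0.0 ft [0.1 0.1 0.2]
[-0.02260642 -0.01816762  0.00917403]
```

The fingers closed on nothing, so I'll look.

```bash
python3 -c "
from h import *
a=snap('wrist')['image'];snap('top');b=snap('scene')['image']
m=np.vstack([a[:,:,::-1][60:384,100:460],]);
s=cv2.resize(b[150:260,200:340,::-1],None,fx=2.9,fy=2.9,interpolation=cv2.INTER_CUBIC)
h=max(m.shape[0],s.shape[0]);f=lambda i:cv2.copyMakeBorder(i,0,h-i.shape[0],0,0,cv2.BORDER_CONSTANT)
cv2.imwrite('pics/w2.png',np.hstack([f(m),f(s)]))
"
```

```text
(no output)
```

View pics/w2.png

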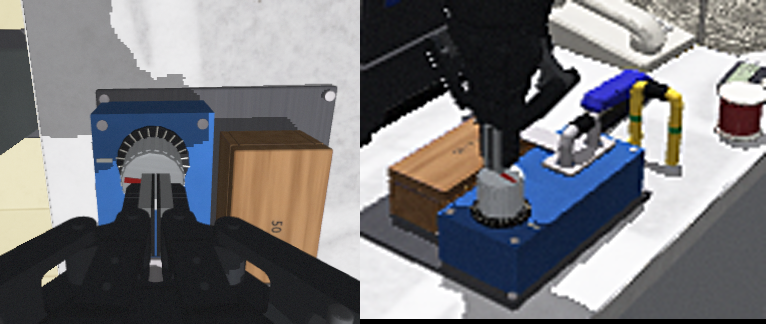

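```bash
cat >> h.py <<'E'
def proj(n,p):
    d=np.load(''+n+'.npz');c=d['R'].T@(np.array(p)-d['o']);s=c[:2]/c[2];s=s*(1+d['k1']*(s@s));return np.round(d['K'][:2,:2]@s+d['K'][:2,2],1)
E
python3 -c "
from h import *
s=env.observe();P=np.array(s['position'])
for n in('scene','top','wrist'):
  print(n,'tcp',proj(n,P),'tip',proj(n,P-[0,0,.019]),'dialtop',proj(n,(.471,.0465,.084)),'dial.054',proj(n,(.471,.0465,.054)))
crop('wrist','pics/w3.png',180,140,160,150,5)
crop('scene','pics/w4.png',215,165,110,80,7)"
```

```text
scene tcp [247.9 211.7] tip [248. 219.] dialtop [248.3 208.2] dial.054 [248.4 219.8]
top tcp [222. 203.] tip [222.6 203.4] dialtop [222. 203.] dial.054 [222.9 203.6]
wrist tcp [255.4 237.9] tip [255.4 225.1] dialtop [254.5 246.2] dial.054 [254.6 224.9]
```

View pics/w3.png

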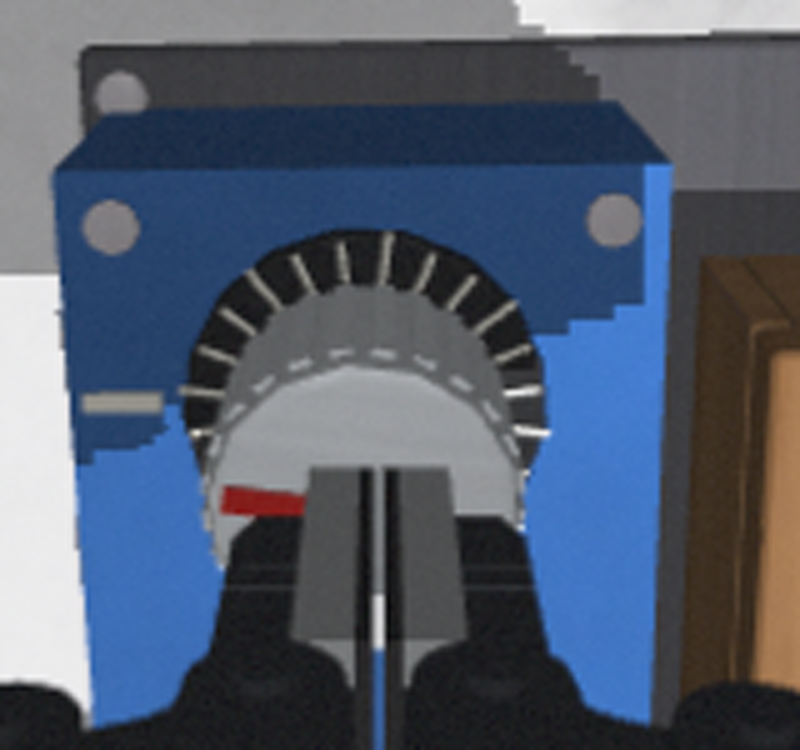

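View pics/w4.png

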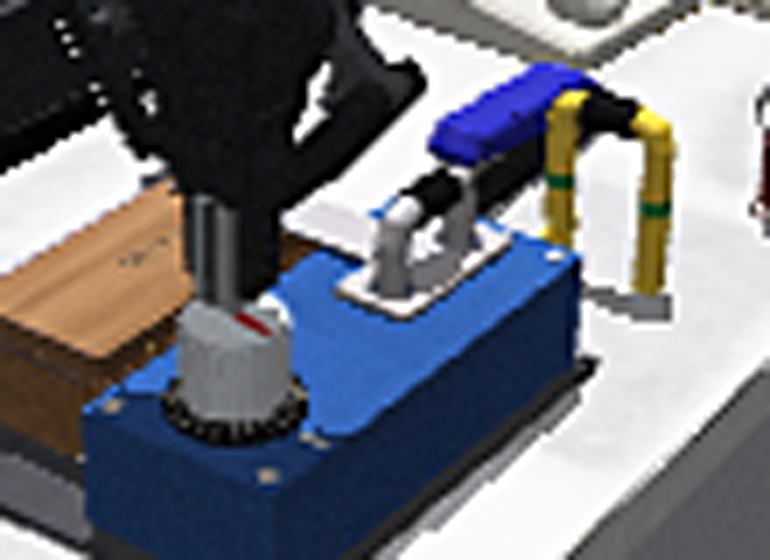

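```bash
python3 -c "
from h import *
d=optics.get_image('wrist');print(d['intrinsics'],d['k1'],d['tool_from_camera'])
s=env.observe();print(s)
# where in tool coords is the seen fingertip line (x=0 plane +/-11mm edge)?
M=np.array(d['tool_from_camera'])
snap('wrist')
for v in(233.6,):
  o,r=ray('wrist',256,v);R=np.array(s['tool_rot']);o=R.T@(o-s['position']);r=R.T@r
  for X in(0,.011):t=(X-o[0])/r[0];print(X,o+t*r)
for z in (0,.01,.02,.03,.04):
  print(z,proj('scene',np.array(s['position'])+[0,0,z-.019]))
"
```

```text
[[303.378549     0.         255.29604419]
 [  0.         303.378549   194.56041347]
 [  0.           0.           1.        ]] 0.024384854059895468 [[-5.60075730e-04 -9.59707179e-01 -2.81001455e-01  7.08840987e-02]
 [ 9.99999842e-01 -5.24757565e-04 -2.00931484e-04 -1.00000566e-04]
 [ 4.53777483e-05 -2.81001523e-01  9.59707321e-01 -1.55610095e-01]
 [ 0.00000000e+00  0.00000000e+00  0.00000000e+00  1.00000000e+00]]
{'time_s': 2.9333, 'q': array([-8.63241714e+00,  2.39226529e+01,  9.84211070e+01, -5.75617804e-04,
        5.76556170e+01, -7.24161771e+00]), 'qvel': array([-0.07369542,  0.0666287 ,  0.02882345, -0.05703915,  0.00854762,
        0.09472105]), 'joint_efforts': array([ 2.77592393e-03, -4.02756751e+01, -1.65455514e+01, -2.22957779e-04,
        2.04013886e-03, -1.22909328e-04]), 'position': array([0.47150374, 0.04726288, 0.0751626 ]), 'tool_rot': array([[ 2.42662723e-02,  9.99705531e-01,  9.48002688e-06],
       [ 9.99705531e-01, -2.42662722e-02, -1.00241591e-05],
       [-9.79116235e-06,  9.72048427e-06, -1.00000000e+00]]), 'ft_force': array([-0.1618618 , -0.41678871, -0.05444101]), 'wrist_torque': array([ 0.00638558,  0.02844759, -0.04222918]), 'gripper_force': 0.0, 'grip_width': 0.00034689156280594307}
0 [0.         0.00025952 0.00625354]
0.011 [ 0.011       0.00020374 -0.01886493]
0 [248. 219.]
0.01 [248.  215.2]
0.02 [247.9 211.4]
0.03 [247.9 207.4]
0.04 [247.8 203.5]
```

```bash
python3 -c "
from h import *
M=np.array(optics.get_image('wrist')['tool_from_camera']);K=np.load('wrist.npz')['K']
for u,v in((163,248),(348,248),(165,290),(345,290)):
  q=np.array([(u-K[0,2])/K[0,0],(v-K[1,2])/K[1,1]]);q=q/(1+.024*q@q)
  r=M[:3,:3]@[*q,1];o=M[:3,3];t=(np.sign(u-255)*.0427-o[1])/r[1];print(o+t*r)
"
```

```text
[ 0.00783262 -0.0427     -0.02788275]
[ 0.00764525  0.0427     -0.02759524]
[-0.01260204 -0.0427     -0.0304389 ]
[-0.01380337  0.0427     -0.02870822]
```

The wrist geometry, both open and shut, and the scene view all put the fingertips about 34 mm behind where the reported TCP implies. The fingers closed just above the knob. I'll allow for that by reopening, going 30 mm lower and gripping.

Call:
arm_command --commands '[-1,0,0,0,0,0,0,-1,0,0,0,0,0,0,-1,0,0,0,0,0,0,-1,0,0,0,0,0,0,-1,0,0,0,0,0,0,-1,0,0,0,0,0,0,-1,0.004,0,0.02,0,0,0,-1,0.004,0,0.04,0,0,0,-1,0.004,0,0.06,0,0,0,-1,0.004,0,0.06,0,0,0]'

```text
time_s: 3.87
position: [0.4707, 0.0493, 0.0438]
tool_rot: [[0.024, 1.0, -0.003], [1.0, -0.024, 0.0], [0.0, -0.003, -1.0]]
ft_force: [-0.4, -0.1, 0.2]
grip_width: 0.0853
gripper_force: 0.0
```

Call:
arm_command --commands '[0,0,0,0,0,0,0,0.5,0,0,0,0,0,0,1,0,0,0,0,0,0,1,0,0,0,0,0,0,1,0,0,0,0,0,0,1,0,0,0,0,0,0,1,0,0,0,0,0,0,1,0,0,0,0,0,0]' --newtons 40

```text
time_s: 4.53
position: [0.4701, 0.0493, 0.0457]
tool_rot: [[0.024, 1.0, -0.003], [1.0, -0.024, -0.0], [-0.0, -0.003, -1.0]]
ft_force: [-7.5, -1.0, 9.1]
grip_width: 0.0328
gripper_force: 39.3
```

Call:
arm_command --commands '[1,0,-0.002,0,0,0,0.05,1,0,-0.002,0,0,0,0.1,1,0,-0.002,0,0,0,0.15,1,0,-0.002,0,0,0,0.2,1,0,-0.002,0,0,0,0.25,1,0,-0.002,0,0,0,0.3,1,0,-0.002,0,0,0,0.33,1,0,-0.002,0,0,0,0.35,1,0,-0.002,0,0,0,0.35]'

```text
time_s: 5.28
position: [0.4702, 0.0492, 0.0457]
tool_rot: [[0.688, 0.725, -0.0], [0.725, -0.688, -0.0], [-0.0, -0.0, -1.0]]
ft_force: [-4.0, -1.2, 6.4]
grip_width: 0.033
gripper_force: 39.6
```

```bash
cat >> h.py <<'E'
def sh(fn=None):
    "patch of scene around shackle: green count"
    im=snap('scene')['image'];p=im[180:210,262:290].astype(int)
    g=((p[...,1]>p[...,0]+25)&(p[...,1]>p[...,2]+10)).sum()
    s=env.observe();print('green',g,'t',s['time_s'],'pos',np.round(s['position'],4),'tau',np.round(s['wrist_torque'],3),'ft',np.round(s['ft_force'],1),'q6',s['q'][5],'w',s['grip_width'])
E
python3 -c "
from h import *
sh()
r=(.468,-.06,.08);print(proj('scene',r),proj('scene',(.468,-.04,.055)),proj('scene',(.468,-.08,.055)))"
```

```text
green 1 t 5.3333 pos [0.4702 0.0492 0.0457] tau [-0.192  0.521 -0.026] ft [-4.3 -0.4  6.2] q6 35.025576954632676 w 0.03237712304896493
[276.7 191.1] [271.7 203.6] [280.9 196.9]
```

Turned 42° so far. I'll continue slowly and check for the click after each call.

Call:
arm_command --commands '[1,0,0,0,0,0,0.025,1,0,0,0,0,0,0.05,1,0,0,0,0,0,0.075,1,0,0,0,0,0,0.1,1,0,0,0,0,0,0.125,1,0,0,0,0,0,0.125]'

```text
time_s: 5.83
position: [0.4702, 0.0492, 0.0457]
tool_rot: [[0.853, 0.522, -0.0], [0.522, -0.853, -0.0], [-0.0, 0.0, -1.0]]
ft_force: [-3.4, -1.0, 5.8]
grip_width: 0.0329
gripper_force: 39.6
```

```bash
python3 -c "
from h import *
sh()"
```

```text
green 1 t 5.8833 pos [0.4702 0.0492 0.0457] tau [-0.235  0.568  0.023] ft [-3.3 -0.7  6. ] q6 50.03160432383898 w 0.03261787580817707
```

Call:
arm_command --commands '[1,0,0,0,0,0,0.025,1,0,0,0,0,0,0.05,1,0,0,0,0,0,0.075,1,0,0,0,0,0,0.1,1,0,0,0,0,0,0.1]'

```text
time_s: 6.3
position: [0.4701, 0.0492, 0.0457]
tool_rot: [[0.943, 0.333, -0.0], [0.333, -0.943, -0.0], [-0.001, 0.0, -1.0]]
ft_force: [-4.2, -1.3, 6.5]
grip_width: 0.0331
gripper_force: 39.6
```

```bash
python3 -c "
from h import *
sh()"
```

```text
green 0 t 6.35 pos [0.4702 0.0492 0.0457] tau [-0.204  0.551  0.022] ft [-4.  -0.7  6.6] q6 62.02974933114398 w 0.03244178597426585
```

Call:
arm_command --commands '[1,0,0,0,0,0,0.025,1,0,0,0,0,0,0.05,1,0,0,0,0,0,0.075,1,0,0,0,0,0,0.1,1,0,0,0,0,0,0.1]'

```text
time_s: 6.77
position: [0.4701, 0.0491, 0.0457]
tool_rot: [[0.992, 0.13, -0.0], [0.13, -0.992, -0.0], [-0.0, 0.0, -1.0]]
ft_force: [-3.9, -0.7, 6.0]
grip_width: 0.0327
gripper_force: 39.6
```

```bash
python3 -c "
from h import *
sh()"
```

```text
green 0 t 6.8167 pos [0.4701 0.0491 0.0457] tau [-0.322  0.57  -0.042] ft [-3.2 -1.4  6.3] q6 74.03250021523411 w 0.03285896172809435
```

Call:
arm_command --commands '[1,0,0,0,0,0,0.025,1,0,0,0,0,0,0.05,1,0,0,0,0,0,0.075,1,0,0,0,0,0,0.1,1,0,0,0,0,0,0.1]'

```text
time_s: 7.23
position: [0.4701, 0.0491, 0.0457]
tool_rot: [[0.997, -0.079, -0.001], [-0.079, -0.997, -0.001], [-0.0, 0.001, -1.0]]
ft_force: [-3.2, -1.1, 5.6]
grip_width: 0.0326
gripper_force: 39.6
```

```bash
python3 -c "
from h import *
sh()
im=np.load('scene.npz')['im'];a=cv2.resize(im[165:245,215:315,::-1],None,fx=5,fy=5,interpolation=cv2.INTER_CUBIC)
w=snap('wrist')['image'][100:330,150:400,::-1];w=cv2.resize(w,(435,400));cv2.imwrite('pics/v9.png',cv2.resize(np.hstack([a,w]),(800,342)))"
```

```text
green 19 t 7.2833 pos [0.4701 0.0491 0.0457] tau [-0.324  0.611 -0.067] ft [-3.2 -0.8  6.2] q6 86.03308790203869 w 0.032693904963619756
```

View pics/v9.png

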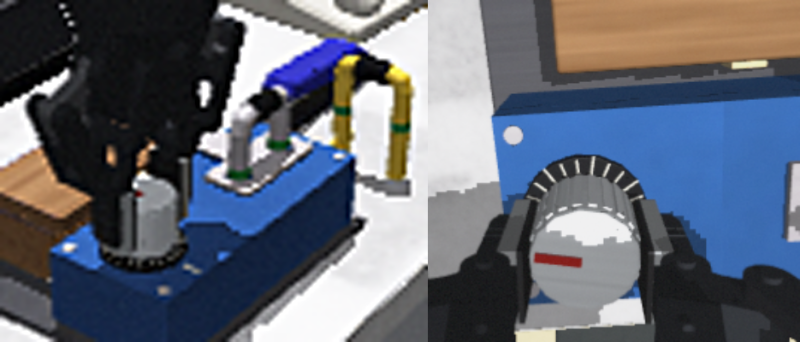

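The scene crop shows the green bands at (238,180) and (280,145), so the lock has clicked open. I'll release the dial and rise.

Call:
arm_command --commands '[-1,0,0,0,0,0,0,-1,0,0,0,0,0,0,-1,0,0,0,0,0,0,-1,0,0,0,0,0,0,-1,0,0,0,0,0,0,-1,0,0,-0.06,0,0,0,-1,0,0,-0.14,0,0,0,-1,0,0,-0.2,0,0,0,-1,0,0,-0.2,0,0,0]'

```text
time_s: 8.08
position: [0.4731, 0.049, 0.1504]
tool_rot: [[0.997, -0.076, 0.01], [-0.076, -0.997, -0.001], [0.01, 0.001, -1.0]]
ft_force: [0.6, 0.4, 0.7]
grip_width: 0.0854
gripper_force: 0.0
```

```bash
python3 -c "
from h import *
sh();delta(.4684,-.057,.145,-1)"
```

```text
green 19 t 8.1333 pos [0.4719 0.0492 0.1476] tau [ 0.047  0.031 -0.005] ft [-1.2 -0.1  0.1] q6 85.99147530109447 w 0.08549079989458129
t 8.1333 pos [0.4719 0.0492 0.1476] yaw_y -94.39 q [-8.4 18.1 92.8  0.  68.7 86. ] shift [0.0093 0.2122 0.0054] turnz 0.7218 w 0.08549079989458129 gf 0.0 ft [-1.2 -0.1  0.1]
```

Call:
arm_command --commands '[-1,0,0.05,0,0,0,-0.06,-1,0,0.1,0,0,0,-0.12,-1,0.005,0.2,0,0,0,-0.18,-1,0.01,0.212,0,0,0,-0.24,-1,0.01,0.212,0,0,0,-0.36,-1,0.01,0.212,0,0,0,-0.48,-1,0.01,0.212,0,0,0,-0.6,-1,0.01,0.212,0,0,0,-0.72,-1,0.01,0.212,0,0,0,-0.778,-1,0.01,0.212,0,0,0,-0.778,-1,0.01,0.212,0,0,0,-0.778,-1,0.01,0.212,0,0,0,-0.778]'

```text
time_s: 9.13
position: [0.4669, -0.0566, 0.1439]
tool_rot: [[0.159, 0.987, -0.002], [0.987, -0.159, 0.001], [0.001, -0.002, -1.0]]
ft_force: [-0.5, 0.3, 0.8]
grip_width: 0.0855
gripper_force: 0.0
```

Call:
arm_command --commands '[-1,0,0,0,0,0,-0.11,-1,0,0,0,0,0,-0.11,-1,0,0,0,0,0,-0.11,-1,0,0,0,0,0,-0.11]'

```text
time_s: 9.47
position: [0.467, -0.0567, 0.1442]
tool_rot: [[-0.062, 0.998, -0.002], [0.998, 0.062, 0.001], [0.001, -0.002, -1.0]]
ft_force: [-0.2, -0.6, -0.4]
grip_width: 0.0854
gripper_force: 0.0
```

```bash
python3 -c "
from h import *
delta(.4684,-.057,.053,-1)
a=snap('wrist')['image'][:,:,::-1];cv2.imwrite('pics/w10.png',cv2.resize(a[150:350,155:355],(600,600),interpolation=cv2.INTER_CUBIC))
p=(.4684,-.057,.0955);print(proj('wrist',p),proj('wrist',(.4684,-.057,.088)))
"
```

```text
t 9.4667 pos [ 0.467  -0.0567  0.1442] yaw_y 3.54 q [-21.4  18.2  93.4   0.   68.5 -24.9] shift [-0.001   0.003   0.1825] turnz 0.0378 w 0.08543880186609085 gf 0.0 ft [-0.2 -0.6 -0.4]
[257.6 210.1] [257.5 206.7]
```

View pics/w10.png

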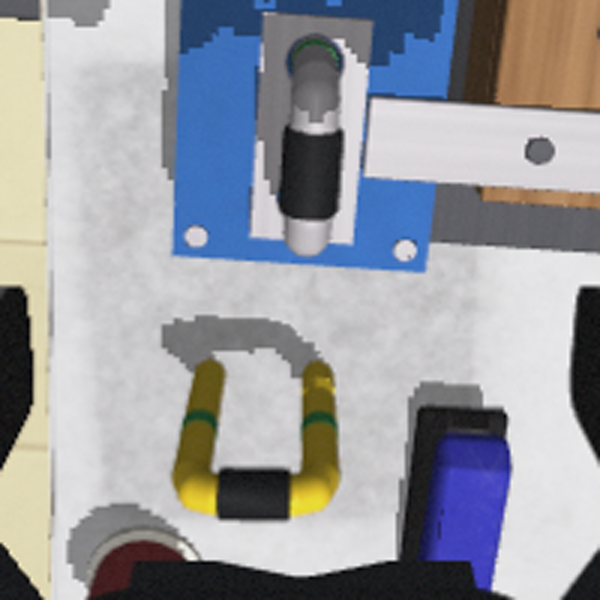

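The sleeve is at crop (311,172), or (258.7,207.3) in the full image, where I predicted (257.6,210.1). That agrees to about 2 mm. The tool yaw needs +4.5°, so I'll correct that, descend and grip.

Call:
arm_command --commands '[-1,0.002,0.005,0.03,0,0,0.038,-1,0.002,0.005,0.08,0,0,0.038,-1,0.002,0.005,0.13,0,0,0.038,-1,0.002,0.005,0.17,0,0,0.038,-1,0.002,0.005,0.183,0,0,0.038,-1,0.002,0.005,0.183,0,0,0.038,-1,0.002,0.005,0.183,0,0,0.038]'

```text
time_s: 10.1
position: [0.4702, -0.0558, 0.0541]
tool_rot: [[0.016, 1.0, 0.0], [1.0, -0.016, -0.0], [-0.0, 0.0, -1.0]]
ft_force: [-0.4, -0.8, -0.2]
grip_width: 0.0854
gripper_force: 0.0
```

```bash
python3 -c "
from h import *
delta(.4692,-.0555,.053,-1)"
```

```text
t 10.1 pos [ 0.4702 -0.0558  0.0541] yaw_y -0.9 q [-21.1  25.8  99.9   0.   54.3 -20.2] shift [ 0.0005 -0.0019  0.0021] turnz 0.0008 w 0.08544606385191422 gf 0.0 ft [-0.4 -0.8 -0.2]
```

Call:
arm_command --commands '[0,0,0,0,0,0,0,0.5,0,0,0,0,0,0,1,0,0,0,0,0,0,1,0,0,0,0,0,0,1,0,0,0,0,0,0,1,0,0,0,0,0,0,1,0,0,0,0,0,0,1,0,0,0,0,0,0,1,0,0,0,0,0,0,1,0,0,0,0,0,0]' --newtons 40

```text
time_s: 10.93
position: [0.4699, -0.0557, 0.0537]
tool_rot: [[0.015, 1.0, 0.0], [1.0, -0.015, -0.0], [-0.0, 0.0, -1.0]]
ft_force: [-0.5, 0.7, 1.5]
grip_width: 0.0136
gripper_force: 38.9
```

```bash
python3 -c "
from h import *
delta(.4692,-.0555,.053,-1);sh()"
```

```text
t 10.9333 pos [ 0.4699 -0.0557  0.0537] yaw_y -0.83 q [-21.1  25.8 100.    0.   54.2 -20.3] shift [ 0.0003 -0.0015  0.0015] turnz 0.0014 w 0.01364244583875426 gf 38.86582553386688 ft [-0.5  0.7  1.5]
green 16 t 10.9833 pos [ 0.4699 -0.0557  0.0537] tau [0.059 0.    0.006] ft [-0.5  0.8  2.6] q6 -20.297828353230674 w 0.013423168311747937
```

Call:
arm_command --commands '[1,0,0,-0.01,0,0,0,1,0,0,-0.02,0,0,0,1,0,0,-0.03,0,0,0,1,0,0,-0.04,0,0,0,1,0,0,-0.04,0,0,0]'

```text
time_s: 11.4
position: [0.4703, -0.0558, 0.0747]
tool_rot: [[0.015, 1.0, 0.002], [1.0, -0.015, -0.001], [-0.001, 0.002, -1.0]]
ft_force: [-0.1, -0.6, -1.1]
grip_width: 0.0137
gripper_force: 39.1
```

```bash
python3 -c "
from h import *
sh()"
```

```text
green 18 t 11.45 pos [ 0.4701 -0.0558  0.0742] tau [0.032 0.004 0.013] ft [ 0.2 -0.1 -0.5] q6 -20.300432312971527 w 0.013880092706622079
```

The shackle slides freely, so I'll lift it the rest of the way.

Call:
arm_command --commands '[1,0,0,-0.02,0,0,0,1,0,0,-0.04,0,0,0,1,0,0,-0.06,0,0,0,1,0,0,-0.08,0,0,0,1,0,0,-0.11,0,0,0,1,0,0,-0.14,0,0,0,1,0,0,-0.17,0,0,0,1,0,0,-0.2,0,0,0,1,0,0,-0.21,0,0,0,1,0,0,-0.22,0,0,0,1,0,0,-0.22,0,0,0,1,0,0,-0.22,0,0,0]'

```text
time_s: 12.45
position: [0.4696, -0.0556, 0.183]
tool_rot: [[0.015, 1.0, -0.001], [1.0, -0.015, 0.0], [0.0, -0.001, -1.0]]
ft_force: [-0.4, -0.7, -1.6]
grip_width: 0.0134
gripper_force: 39.1
```

Call:
arm_command --commands '[1,0,0,0,0,0,0,1,0,0,0,0,0,0,1,0,0,0,0,0,0,1,0,0,0,0,0,0,1,0,0,0,0,0,0,1,0,0,0,0,0,0]'

```text
time_s: 12.95
position: [0.4698, -0.0556, 0.1836]
tool_rot: [[0.015, 1.0, -0.0], [1.0, -0.015, 0.0], [0.0, -0.0, -1.0]]
ft_force: [-0.4, 0.3, -1.4]
grip_width: 0.0137
gripper_force: 39.1
```

```bash
python3 -c "
from h import *
delta(.47,-.0558,.184,-1)
im=snap('scene')['image'].astype(int);g=(im[...,1]>im[...,0]+25)&(im[...,1]>im[...,2]+10)
n,_,st,c=cv2.connectedComponentsWithStats(g[60:230,220:330].astype(np.uint8))
for s,k in zip(st,c):
  if s[4]<500 and s[4]>3:print(s[4],k+[220,60])
z=env.observe()['position'][2]+.034
for y in(-.036,-.076):print('expected leg foot',proj('scene',(.469,y,z-.068)),'band?',proj('scene',(.469,y,z-.028)),proj('scene',(.469,y,z)))
"
```

```text
t 12.95 pos [ 0.4698 -0.0556  0.1836] yaw_y -0.83 q [-21.1  15.9  89.4  -0.   74.7 -20.3] shift [-0.0003  0.0004 -0.0009] turnz 0.0014 w 0.013673511545639009 gf 39.1091126203537 ft [-0.4  0.3 -1.4]
10 [281.7 149.2]
10 [272.  154.5]
7 [294.71428571 190.42857143]
9 [308.22222222 194.44444444]
expected leg foot [271.3 168. ] band? [271.7 151.4] [272.  139.3]
expected leg foot [281.  162.1] band? [281.7 145.9] [282.1 134.2]
```

The green bands are up in the air at (272,154) and (282,149), level and at the expected height. The load on the wrist is 1.4 N, which is the shackle's weight. The decoy hasn't moved. I'll hand in.

```bash
python3 -c "
from rig import env
print(env.close_job())"
```

```text
the job is handed in; nothing more can be done
None
```

The dial was turned clockwise until it clicked, and the shackle was pulled straight up and is held still and upright with its feet about 9 cm above the lock; I handed the job in at about 13 s on the robot's clock, and the hand-in returned no verdict.

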